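# Select the yellow lane on the scan desk and press start

## Robot

A 6-joint arm with a two-finger parallel gripper is mounted at the origin on the work surface. World frame = base frame: x ahead of the robot, y to its left, z up, the work surface at z = 0. Lengths are in m, angles in degrees, forces in N, time in s.
With the tool pointing down it reaches from about 0.4 to 0.825 m from the base axis. Payload 7 kg.
Tool frame: the origin (TCP) lies between the finger pads; the fingertips stand 22 mm ahead of it and the grasp point (between the pads) lies 3 mm ahead of it; z points along the fingers, y is the direction in which the jaws open and shut (so a half turn about z gives the same grasp; the last joint's range is limited). The gripper opens to 88 mm and grips with 3 to 60 N. Pads are 19 mm wide; open, the fingers measure 130 mm over their backs; the gripper's body (78 mm by 193 mm) begins 47 mm behind the grasp point.
Start: joints at [-60.269, 20.546, 0.682, 0, -70.136, -16.507], TCP at [0.154, -0.657, 0.249] pointing down, gripper open.
Joint ranges: [-176.03, 176.03], [-82.01, 121.73], [-58.28, 71.71], [-173.87, 95.51], [-174.79, -0.11], [-173.66, 173.66]. Speed limits (degrees/s): [136.94, 136.94, 172.46, 180, 180, 180].

## Interface

Orientations are given as [roll, pitch, yaw] about the fixed x, y, z axes, in that order (R = Rz(yaw) Ry(pitch) Rx(roll)).
In Python, from plant import telemetry, cams, r gives the robot as it stands.
- The arm moves only by the tool carry_out, never from a script. Its argument "commands" is one flat list of numbers, 5 for each row, row after row: the shift along the world's x, y, z as a fraction of full scale, then the turn about the world's z as a fraction of full scale, then the gripper's target within -1 to 1 (shut at 1, half-way at 0, fully open at -1). In form: [x, y, z, turn, claw, x, y, z, turn, claw, ...]. A call has 1 to 8 rows; each row shifts and turns the commanded pose from where the row before left it; what a row does not reach is not made up. Full scale, the value 1, is 0.04 m for a shift and 4 degrees for a turn. A row lasts 1/10 s, in which the tool goes at most 50 mm and 8.59 degrees, less where a joint would pass 70% of its speed; a pose out of reach is approached as far as the arm can. A call with a number of a shift or a turn outside -1 to 1 is refused whole. A call with a gripper value outside its range is refused whole. The fingers move at their own pace and stop on an object; "grip_force" is the grip in N (left out, the last holds). Time passes only in rows, so rows that do not move let the fingers close. It gives the time, the measured TCP pose, the force and the opening at its end, in the units of the state.
- telemetry.get_state(): the state, without advancing time (a new reading comes with each control period).
- cams.capture(name): name is "side" or "top"; returns a dict with "frame" (400x640x3 uint8, red, green, blue), "camera_matrix" (3x3 intrinsics, pixels), "camera_from_world" (4x4, takes a point from world to camera coordinates). Camera axes: x right, y down, z forward; pixel columns grow to the right and rows downward; lengths in m; the calibration is good to about 2 mm. A picture is of the moment at which its call begins. There is no depth.
- r.close_job(): hands the job in, once; it reports no verdict.
The state is a dict: "time_s": time; "joints": joint angles; "qd": joint speeds; "joint_torque": joint torques, N m; "tcp_pos": TCP position; "eef_rot": TCP orientation; "contact_force": force on the tool from outside, world axes, zero at the start; "moment": the same for the moment, N m; "gripper_width": finger opening in m.
Only numpy, scipy, OpenCV 4.12 (cv2) and the standard library are available. Lean on these libraries where they do the work, as an engineer would, in place of code of your own. Each camera call takes 0.05 s, during which the arm holds its last target. There are 200 camera calls.

## Task

At this parcel scanning desk, turn the big knurled dial clockwise with a fingertip until it clicks in with its pointer at the yellow mark. Then press the green start button all the way down with a fingertip and let it come back up. Nothing is to be picked up or pinched: leave the tape roll, the red stamp, the scanner and the parcel where they stand, and finish with the dial still clicked in at yellow.

Things in the scene. Friction and masses are not known exactly. Their poses are not given: they have to be found in the camera images.
- dial_top (a point): Centre of the flat top of the selector dial, on its upright axis, 69 mm above the table; turns with it. Black knurled disc, 104 mm across, 22 mm high, too wide to grasp, on a grey steel box (160 x 160 mm, 45 mm high, fixed, turned up to 35 degrees either way). A fingertip pressed on its top with 4 to 12 N, 35 mm from the axis, and moved round the axis in a circle turns it by friction.
- pointer_tip (a point): Outer end of the white pointer line on the dial's top: at the rim, 52 mm from the axis, 69 mm above the table. Turns with the dial. Four coloured dots (16 mm across) flat on the grey box, 68 mm from the axis, 40 degrees apart, are the dial's click positions: clockwise as seen from above white, blue, yellow, red. The dots lie on the side of the box away from the robot.
- dial (a joint): Angle of the dial in rad, growing clockwise as seen from above. Pointer at white 0, at blue 0.698, at yellow 1.396, at red 2.094; end stops at -0.1 and 2.2. It starts at white or blue (it may still be swinging in during the first second). Each is a detent: up to 0.05 N m pulls the dial into the nearest; it goes over half-way between two and, let go, settles within 0.03 rad of the nearest.
- start_top (a point): Centre of the top of the round green start button, 36 mm across, 67 mm above the table when released, standing 10 mm out of a black housing on a yellow box (100 x 100 mm, 45 mm high, fixed to the table, left or right of the dial). It is pressed straight down.
- start (a joint): Travel of the start button in m: 0 released, 0.006 fully down; a spring returns it. It takes about 5 N to push it fully down.
- tape_mid (a point): Bystander: centre of a roll of amber packing tape lying flat, 104 mm across, 48 mm high. Leave it alone.
- stamp_mid (a point): Bystander: middle of a small red hand stamp standing upright, 34 mm across, 62 mm high. Leave it alone.
- scanner_mid (a point): Bystander: middle of the grey handle of a barcode scanner lying flat, about 135 mm long along its x axis, 62 mm wide, 34 mm high. Leave it alone.
- parcel_mid (a point): Bystander: centre of a brown carton 100 x 140 mm, 60 mm high. Leave it alone.
Not all that is in view belongs to the job. Of the things shaped like the part that bears start_top, the yellow one is meant.

How it is judged (in metres and radians):
On the way, in this order (a step that is already met when the one before it is completed fails the run):
1. the dial is at the yellow mark (value of joint dial between 1.276 and 1.516 rad), for 0.2 s.
2. the start button is pressed down with the fingers, the dial at yellow (all of step 1 and value of joint start above 0.0045 m and contact force between the fingers and start above 0.5 N), for 0.05 s.
At the end, for the whole second after the job is handed in: The dial rests clicked in at yellow (1.396 rad, within 0.12), the start button is back up (less than 1.5 mm down) after having been pressed at least 4.5 mm with the dial at yellow, and tape, stamp, scanner and parcel are within 20 mm of where they stood (all of step 1 and velocity of joint dial between -0.05 and 0.05 rad/s and value of joint start below 0.0015 m and distance of each of tape_mid, stamp_mid, scanner_mid, parcel_mid from where it was at the start of the episode below 0.02 m); the robot touches nothing.
It fails at once if the start button is pressed while the dial is not at the yellow mark (value of joint start above 0.003 m and not (value of joint dial between 1.276 and 1.516 rad)).
It fails at once if the tape is moved, tipped or lifted (distance of tape_mid from where it was at the start of the episode above 0.02 m).
It fails at once if the stamp is moved, tipped or lifted (distance of stamp_mid from where it was at the start of the episode above 0.02 m).
It fails at once if the scanner is moved, tipped or lifted (distance of scanner_mid from where it was at the start of the episode above 0.02 m).
It fails at once if the parcel is moved, tipped or lifted (distance of parcel_mid from where it was at the start of the episode above 0.02 m).
It also fails if it takes over 45 s, if anything falls off the work surface, if the arm or the gripper's body presses on something with over 40 N, if the wrist force passes 120 N, or if a joint passes its speed limit or range.

## Working session

There is one attempt and no reset: what is moved stays moved. The work goes in short steps, Python scripts to look and compute and a tool call to move; the robot and the scene stay as the last step left them, time stands still between calls to the robot, and variables do not carry over. Pictures are saved under pics/ and viewed, about 8 in all and at most 12, crops included, and the job is handed in when it is done.

Besides the shell and the picture viewer there is one more tool, called after "Call:" as name(argument=value, ...), one argument or row to a line, values as JSON. carry_out: Moves the arm, as the interface text tells. Shift numbers are shares of 0.04 m and turn numbers shares of 4 degrees, none past 1 either way. Its arguments: {"type":"object","properties":{"commands":{"type":"array"},"grip_force":{"type":"number"}},"required":["commands"]}

```bash
mkdir -p pics
python3 - <<'E'
from plant import telemetry, cams, r
import cv2,pickle
s=telemetry.get_state(); print({k:s[k] for k in("time_s","tcp_pos","eef_rot","contact_force","gripper_width")})
d={}
for n in("top","side"):
    c=cams.capture(n); d[n]=c; cv2.imwrite(f"pics/{n}0.png",c["frame"][:,:,::-1]); print(n,c["camera_matrix"],c["camera_from_world"])
pickle.dump(d,open("c0.pkl","wb"))
E
```

```text
{'time_s': 0.0, 'tcp_pos': array([ 0.15424968, -0.65667262,  0.24759515]), 'eef_rot': array([ 1.79902198e+02, -9.70298822e-03, -1.66786581e+02]), 'contact_force': array([-0.10459013,  0.0037233 , -0.3802879 ]), 'gripper_width': 0.08738796969053816}
top [[467.85871266   0.         322.58522592]
 [  0.         467.85871266 202.79447987]
 [  0.           0.           1.        ]] [[-0.04673881 -0.99889878 -0.00408843 -0.09208007]
 [-0.9759575   0.04653691 -0.21293493  0.54956741]
 [ 0.2128907  -0.00596219 -0.97705783  1.54775382]
 [ 0.          0.          0.          1.        ]]
side [[444.70115544   0.         324.85357779]
 [  0.         444.70115544 198.79251202]
 [  0.           0.           1.        ]] [[-0.91046938 -0.41348427  0.00873329  0.44849157]
 [-0.32011761  0.69119677 -0.64789794  0.29050786]
 [ 0.26185919 -0.59268691 -0.76167709  1.22631181]
 [ 0.          0.          0.          1.        ]]
```

View pics/top0.png

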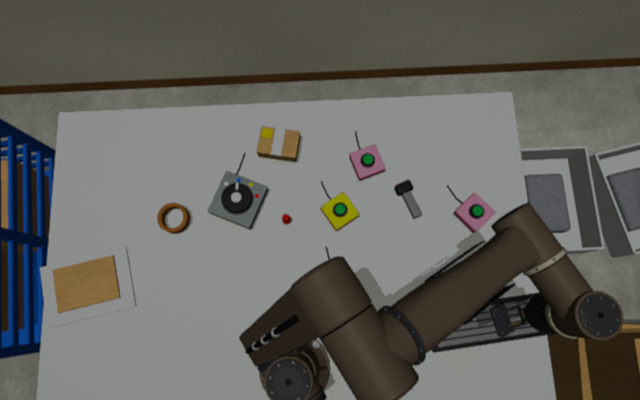

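View pics/side0.png

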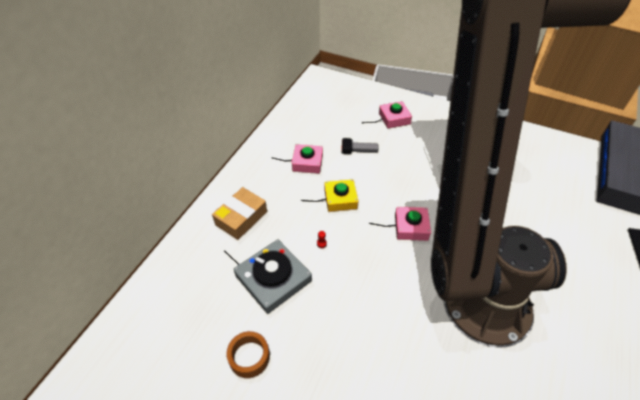

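The start candidates in the top view are the yellow box at (340,211) and the pink boxes at (367,161) and (477,211). The side view shows a third pink box at (413,222). The yellow one fits the description. The dial is at about (237,198). Next I'll measure and view enlarged crops.

```bash
cat > h.py <<'E'
import numpy as np,cv2
def ray(c,uv,z):
    K,T=c["camera_matrix"],c["camera_from_world"]; R,t=T[:3,:3],T[:3,3]
    o=-R.T@t; d=R.T@np.linalg.inv(K)@np.array([uv[0],uv[1],1.])
    return o+d*(z-o[2])/d[2]
def proj(c,p):
    q=c["camera_matrix"]@(c["camera_from_world"]@np.append(p,1))[:3]; return q[:2]/q[2]
def blobs(c,box,fn,amin=4):
    x0,y0,x1,y1=box; im=np.ascontiguousarray(c["frame"][y0:y1,x0:x1]); hsv=cv2.cvtColor(im,cv2.COLOR_RGB2HSV).astype(int)
    m=fn(hsv[...,0],hsv[...,1],hsv[...,2]).astype(np.uint8)
    n,l,s,ce=cv2.connectedComponentsWithStats(m)
    return sorted([(int(s[i,4]),ce[i]+[x0,y0]) for i in range(1,n) if s[i,4]>=amin],key=lambda a:-a[0])
cols={"blue":lambda h,s,v:(h>100)&(h<130)&(s>130),"yellow":lambda h,s,v:(h>20)&(h<34)&(s>110)&(v>90),
"red":lambda h,s,v:((h<8)|(h>172))&(s>130)&(v>60),"white":lambda h,s,v:(s<40)&(v>175),"black":lambda h,s,v:(v<55),"green":lambda h,s,v:(h>45)&(h<85)&(s>110)}
E
python3 - <<'E'
from h import *; import pickle
d=pickle.load(open("c0.pkl","rb"))
B={"top":(208,168,270,230),"side":(234,240,312,310)}; Y={"top":(318,190,360,232),"side":(322,176,360,212)}
for n in B:
    c=d[n]
    for k,z in(("blue",.045),("yellow",.045),("red",.045),("white",.069),("black",.069)):
        print(n,k,[(a,u.round(1),ray(c,u,z)[:2].round(4)) for a,u in blobs(c,B[n],cols[k])[:4]])
    print(n,"green",[(a,u.round(1),ray(c,u,.065)[:2].round(4)) for a,u in blobs(c,Y[n],cols["green"])[:2]])
f=lambda n,b:cv2.resize(d[n]["frame"][b[1]:b[3],b[0]:b[2],::-1],(400,300),interpolation=cv2.INTER_CUBIC)
cv2.imwrite("pics/crop.png",np.vstack([np.hstack([f("top",(205,165,273,216+0)),f("side",(234,240,314,300))]),np.hstack([f("top",(312,188,368,230)),f("side",(314,175,370,217))])]))
E
```

```text
top blue [(14, array([238.3, 179.5]), array([0.6452, 0.1733]))]
top yellow [(17, array([250.4, 184.1]), array([0.6265, 0.131 ]))]
top red [(14, array([256.5, 195.7]), array([0.5838, 0.1104]))]
top white []
top black [(638, array([236.9, 198.8]), array([0.5705, 0.1743])), (74, array([258.6, 208. ]), array([0.5347, 0.1005]))]
top green [(103, array([339.8, 208.9]), array([ 0.5192, -0.1756]))]
side blue [(20, array([252.1, 260.3]), array([0.6416, 0.1709]))]
side yellow [(21, array([265.1, 250.7]), array([0.6241, 0.1271]))]
side red [(18, array([281.2, 251.1]), array([0.5815, 0.1088]))]
side white [(577, array([248.5, 248.2]), array([0.6611, 0.1525])), (564, array([300.4, 250.8]), array([0.524 , 0.0989])), (529, array([299. , 300.1]), array([0.4592, 0.2372])), (509, array([243.2, 297.8]), array([0.5938, 0.292 ]))]
side black [(840, array([272.4, 270.3]), array([0.565 , 0.1875]))]
side green [(95, array([340.8, 187.8]), array([ 0.5152, -0.1712]))]
```

View pics/crop.png

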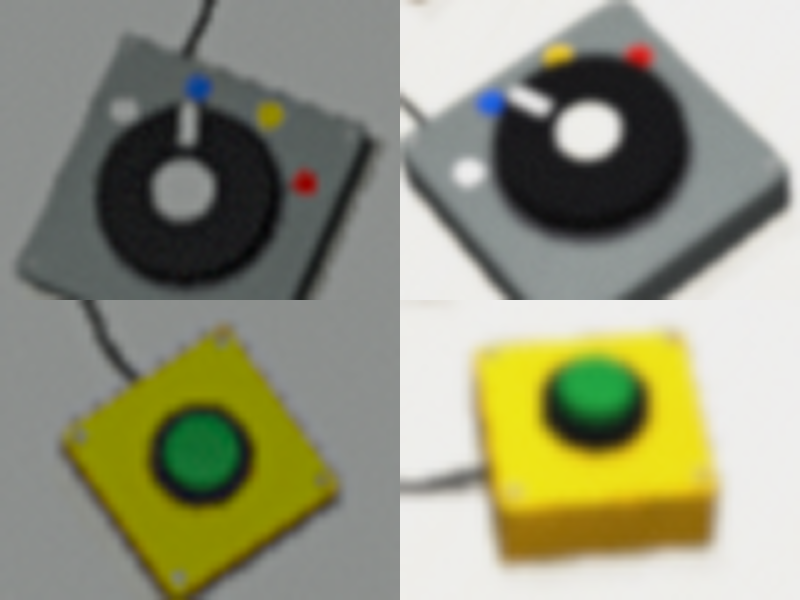

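The crops confirm the yellow box with the green button. The pointer is at blue, so the dial needs one detent clockwise. The dots put the dial centre at about (0.576, 0.177), and the button is at about (0.517, -0.1735). I'll move there with the jaws shut.

Call:
carry_out(
  commands=[0.75,0.9,0,0,1,0.75,0.9,0,0,1,0.75,0.9,0,0,1,0.75,0.9,0,0,1,0.75,0.9,0,0,1,0.75,0.9,0,0,1,0.75,0.9,0,0,1,0.75,0.9,0,0,1],
  grip_force=10,
)

```text
time_s: 0.9
tcp_pos: [0.3951, -0.3673, 0.2485]
eef_rot: [180.0, -0.0, -166.8]
contact_force: [1.3, -0.0, -0.2]
gripper_width: 0.0291
```

Call:
carry_out(
  commands=[0.75,0.9,0,0,1,0.75,0.9,0,0,1,0.75,0.9,0,0,1,0.75,0.9,0,0,1,0.75,0.9,0,0,1,0,1,0,0,1,0,1,0,0,1,0,1,0,0,1],
)

```text
time_s: 1.7
tcp_pos: [0.5441, -0.0674, 0.248]
eef_rot: [180.0, -0.1, -166.8]
contact_force: [0.8, 0.2, 0.1]
gripper_width: 0.0002
```

Call:
carry_out(
  commands=[0,1,0,0,1,0,1,0,0,1,0,1,0,0,1,0,1,0,0,1,0,1,-0.3,0,1,0,0.8,-0.5,0,1,0,0,-1,0,1,0,0,-1,0,1],
)

```text
time_s: 2.5
tcp_pos: [0.5443, 0.1644, 0.1356]
eef_rot: [180.0, 0.1, -166.7]
contact_force: [0.9, -0.4, -0.8]
gripper_width: 0.0002
```

Call:
carry_out(
  commands=[0,0,-0.5,0,1,0,0,-0.2,0,1,0,0,0,0,1,0,0,0,0,1],
)

```text
time_s: 2.9
tcp_pos: [0.5451, 0.1632, 0.1096]
eef_rot: [180.0, 0.1, -166.8]
contact_force: [-0.2, 0.4, 1.0]
gripper_width: 0.0005
```

Call:
carry_out(
  commands=[0,0,-0.35,0,1,0,0,0,0,1,0,0,0,0,1],
)

```text
time_s: 3.2
tcp_pos: [0.5449, 0.1631, 0.0957]
eef_rot: [180.0, 0.1, -166.8]
contact_force: [0.5, -0.4, 0.6]
gripper_width: 0.0004
```

Call:
carry_out(
  commands=[0,0,-0.05,0,1,0,0,0,0,1],
)

```text
time_s: 3.4
tcp_pos: [0.5446, 0.163, 0.0931]
eef_rot: [180.0, 0.0, -166.8]
contact_force: [-0.3, -0.8, 0.2]
gripper_width: 0.0007
```

Call:
carry_out(
  commands=[0,0,-0.025,0,1,0,0,0,0,1],
)

```text
time_s: 3.6
tcp_pos: [0.5444, 0.1629, 0.0916]
eef_rot: [180.0, 0.0, -166.8]
contact_force: [0.1, 0.1, -0.5]
gripper_width: 0.0002
```

Call:
carry_out(
  commands=[0,0,-0.025,0,1,0,0,0,0,1],
)

```text
time_s: 3.8
tcp_pos: [0.5445, 0.1629, 0.0913]
eef_rot: [-180.0, 0.0, -166.8]
contact_force: [-3.2, -0.3, 6.6]
gripper_width: 0.0005
```

Call:
carry_out(
  commands=[0,0,-0.025,0,1,0,0,0,0,1],
)

```text
time_s: 4.0
tcp_pos: [0.5446, 0.1628, 0.0912]
eef_rot: [-180.0, 0.0, -166.7]
contact_force: [-5.6, -2.3, 15.4]
gripper_width: 0.0004
```

Call:
carry_out(
  commands=[0,0,0.015,0,1,-0.023,0.056,0,-1,1,-0.019,0.057,0,-1,1,-0.015,0.058,0,-1,1,-0.011,0.059,0,-1,1,0,0,0,0,1],
)

```text
time_s: 4.6
tcp_pos: [0.5419, 0.1721, 0.0913]
eef_rot: [-180.0, 0.0, 177.1]
contact_force: [-2.8, -2.5, 10.0]
gripper_width: 0.0005
```

Run:
```python
from plant import telemetry, cams
from h import *
s=telemetry.get_state(); print(s["tcp_pos"],s["contact_force"],s["moment"])
a=cams.capture("top");b=cams.capture("side")
f=lambda c,q:cv2.resize(c["frame"][q[1]:q[3],q[0]:q[2],::-1],(400,300),interpolation=cv2.INTER_CUBIC)
cv2.imwrite("pics/c2.png",np.hstack([f(a,(205,165,273,216)),f(b,(234,240,314,300))]))
```

```text
[0.54191328 0.17214589 0.0912572 ] [-2.83146984 -2.47734113  9.97223974] [-0.76004038  0.86753165 -0.00899967]
```

View pics/c2.png

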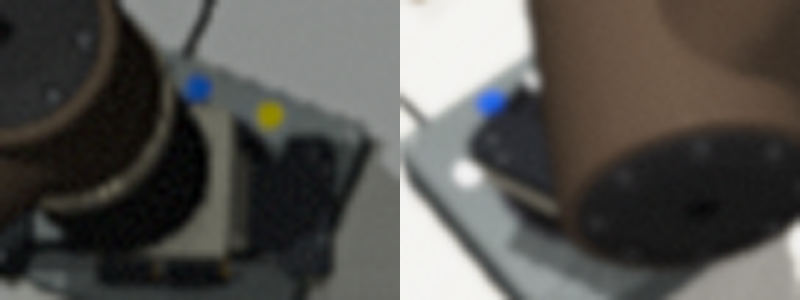

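The gripper hides the dial in both views. The sideways force of about 2.5 N suggests it is being dragged along. I'll finish the 40° arc, lift and look.

Call:
carry_out(
  commands=[-0.007,0.06,0,-1,1,-0.002,0.06,0,-1,1,0.002,0.06,0,-1,1,0.006,0.06,0,-1,1,0.01,0.059,0,-1,1,0.014,0.059,0,-1,1,0,0,0,0,1],
)

```text
time_s: 5.4
tcp_pos: [0.5433, 0.1869, 0.0913]
eef_rot: [179.9, 0.1, 153.1]
contact_force: [-2.0, -1.7, 8.5]
gripper_width: 0.0005
```

Call:
carry_out(
  commands=[0,0,0.2,0,1,0,0,0.5,0,1,0,0,1,0,1,0,0,1,0,1,0,-1,0.5,0,1,0,-1,0,0,1,0,-1,0,0,1,0,-1,0,0,1],
)

```text
time_s: 6.2
tcp_pos: [0.5423, 0.0251, 0.2189]
eef_rot: [180.0, 0.0, 153.3]
contact_force: [0.1, -0.6, -0.4]
gripper_width: 0.0004
```

Call:
carry_out(
  commands=[0,-1,0,0,1,0,-1,0,0,1,0,-1,0,0,1,0,-1,0,0,1,0,-1,0,0,1,0,0,0,0,1],
)

```text
time_s: 6.8
tcp_pos: [0.542, -0.1773, 0.2182]
eef_rot: [-180.0, -0.0, 153.0]
contact_force: [-0.8, -0.2, -0.2]
gripper_width: 0.0004
```

Run:
```python
from plant import telemetry, cams
from h import *
s=telemetry.get_state(); print(s["tcp_pos"],s["contact_force"],s["eef_rot"])
a=cams.capture("top");b=cams.capture("side")
f=lambda c,q:cv2.resize(c["frame"][q[1]:q[3],q[0]:q[2],::-1],(400,300),interpolation=cv2.INTER_CUBIC)
cv2.imwrite("pics/c3.png",np.hstack([f(a,(205,165,273,216)),f(b,(234,240,314,300))]))
```

```text
[ 0.54195302 -0.17727565  0.21815669] [-0.75164693 -0.17348681 -0.23464087] [-1.79956816e+02 -2.43618644e-02  1.53017096e+02]
```

View pics/c3.png

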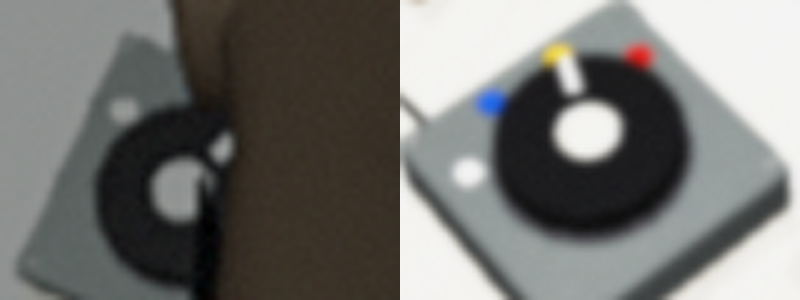

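The side crop shows the pointer (568,75) leading to the yellow dot (558,55). I'll check the angle in numbers.

Run:
```python
from plant import cams
from h import *
c=cams.capture("side")
m=blobs(c,(250,244,290,264),lambda h,s,v:(s<60)&(v>150),3)
yb=blobs(c,(234,240,312,262),cols["yellow"])[0][1]
C=np.array([.5743,.1752])  # dots centre as the side view alone gives it
for u in [np.array([268,255])]+[q[1] for q in m]:
    p=ray(c,u,.069)[:2]-C; print(u,p.round(4),np.degrees(np.arctan2(p[1],p[0])))
p=ray(c,yb,.045)[:2]-C; print("yellow",p.round(4),np.degrees(np.arctan2(p[1],p[0])))
```

```text
[268 255] [ 0.0256 -0.0258] -45.29806331445658
[267.11935484 248.07096774] [ 0.0392 -0.0451] -49.044566482794224
[271.5        262.13333333] [ 0.0054 -0.0094] -60.20603168791634
[267.36 254.36] [ 0.0282 -0.0269] -43.667818629757136
yellow [ 0.0524 -0.0475] -42.15872040234328
```

The pointer is within about 1.5° of yellow, so the dial is clicked in. Next I'll press the button.

Call:
carry_out(
  commands=[-0.62,0.1,0,0,1,0,0,-1,0,1,0,0,-1,0,1,0,0,-0.7,0,1,0,0,-0.2,0,1,0,0,0,0,1,0,0,0,0,1],
)

```text
time_s: 7.65
tcp_pos: [0.5189, -0.1691, 0.1036]
eef_rot: [180.0, 0.1, 153.3]
contact_force: [0.1, 0.1, 0.7]
gripper_width: 0.0005
```

Call:
carry_out(
  commands=[0,0,-0.15,0,1,0,0,-0.1,0,1,0,0,0,0,1,0,0,0,0,1],
)

```text
time_s: 8.05
tcp_pos: [0.5178, -0.1697, 0.0924]
eef_rot: [180.0, 0.0, 153.2]
contact_force: [0.0, 0.6, -0.0]
gripper_width: 0.0004
```

Call:
carry_out(
  commands=[0,-0.1,0,0,1,0,0,-0.1,0,1,0,0,-0.08,0,1,0,0,0,0,1,0,0,0,0,1],
)

```text
time_s: 8.55
tcp_pos: [0.5183, -0.1739, 0.0853]
eef_rot: [-180.0, 0.1, 153.2]
contact_force: [0.9, -1.5, 2.7]
gripper_width: 0.0005
```

Call:
carry_out(
  commands=[0,0,-0.03,0,1,0,0,0,0,1,0,0,0,0,1],
)

```text
time_s: 8.85
tcp_pos: [0.5182, -0.1737, 0.084]
eef_rot: [180.0, 0.0, 153.2]
contact_force: [0.8, -2.7, 4.2]
gripper_width: 0.0005
```

Call:
carry_out(
  commands=[0,0,-0.03,0,1,0,0,0,0,1,0,0,0,0,1],
)

```text
time_s: 9.15
tcp_pos: [0.5182, -0.1737, 0.0832]
eef_rot: [180.0, 0.1, 153.2]
contact_force: [0.3, -1.9, 8.8]
gripper_width: 0.0003
```

Call:
carry_out(
  commands=[0,0,-0.025,0,1,0,0,0,0,1,0,0,0,0,1],
)

```text
time_s: 9.45
tcp_pos: [0.5183, -0.1737, 0.0831]
eef_rot: [180.0, 0.1, 153.3]
contact_force: [-3.2, -0.8, 18.4]
gripper_width: 0.0003
```

The button is bottomed out: 18 N, and z stopped at 0.083. I'll lift off, move clear and check.

Call:
carry_out(
  commands=[0,0,0.2,0,1,0,0,0.6,0,1,0,0,1,0,1,0,0,1,0,1,0,0,1,0,1,-0.5,-1,0,0,1,-0.5,-1,0,0,1,-0.5,-1,0,0,1],
)

```text
time_s: 10.25
tcp_pos: [0.4564, -0.2935, 0.2331]
eef_rot: [179.9, -0.1, 153.3]
contact_force: [0.7, -0.7, -0.1]
gripper_width: 0.0006
```

Call:
carry_out(
  commands=[-0.5,-1,0,0,1,-0.5,-1,0,0,1,-0.5,-1,0,0,1,-0.5,-1,0,0,1,0,0,0,0,1,0,0,0,0,1],
)

```text
time_s: 10.85
tcp_pos: [0.3765, -0.4535, 0.2321]
eef_rot: [179.9, -0.2, 153.1]
contact_force: [-0.1, -0.1, 0.6]
gripper_width: 0.0005
```

Run:
```python
from plant import telemetry, cams
from h import *
s=telemetry.get_state(); print(s["time_s"],s["tcp_pos"],s["contact_force"])
a=cams.capture("top");b=cams.capture("side")
f=lambda c,q:cv2.resize(c["frame"][q[1]:q[3],q[0]:q[2],::-1],(400,300),interpolation=cv2.INTER_CUBIC)
cv2.imwrite("pics/c4.png",np.vstack([np.hstack([f(a,(205,165,273,216)),f(b,(234,240,314,300))]),np.hstack([f(a,(140,110,440,335)),f(b,(200,70,480,280))])]))
```

```text
10.85 [ 0.37650686 -0.45347442  0.23214532] [-0.09061534 -0.08238139  0.64701668]
```

View pics/c4.png

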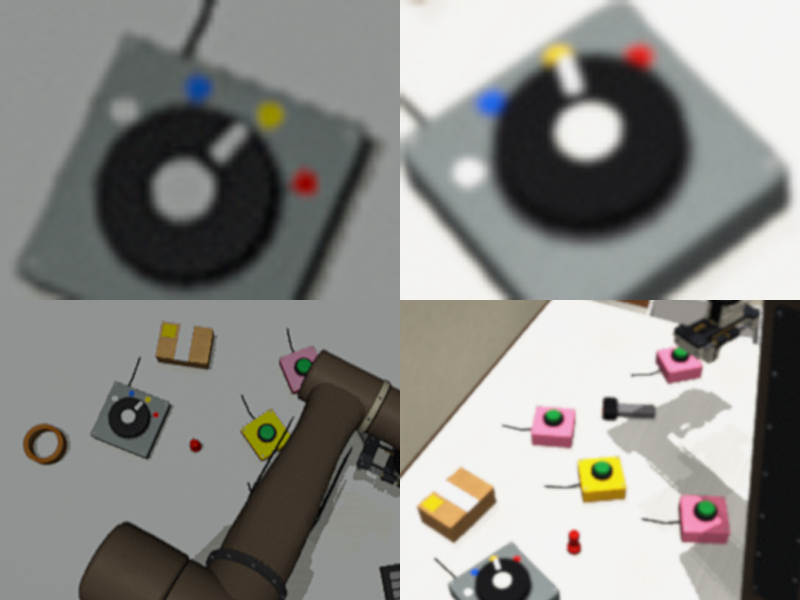

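The dial is at yellow in both views, with the pointer at (230,143) and (568,75) in the top row. The button is up, the bystanders are unmoved and the arm is clear.

```bash
python3 -c "
from plant import r
print(r.close_job())"
```

```text
the job is handed in; nothing more can be done
None
```

I turned the dial clockwise from blue to yellow and pressed the green button on the yellow box. I handed the job in at about 11 s; no verdict is reported.

- **Dial:** I dragged it round a 40° arc with the closed fingertips at about 10 N. After lift-off, the side view put the pointer within about 1.5° of yellow. Both views still showed it there after the button press. The gripper hid the dial during the turn, so I could only check the angle afterwards.
- **Dial force:** The first touch briefly reached about 15 N, above the 4 to 12 N suggested. I eased off before turning.
- **Button:** It went down to its stop at about 18 N, about 6 mm of travel by the TCP height. In the final pictures it looks back up, though I judged that by eye.
- **Other items:** The stamp and parcel look unmoved in the last pictures of both cameras, the tape in the top view and the scanner in the side view, again by eye. The contact force after retreat was at noise level (about 0.6 N), so the arm is touching nothing.

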